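Load the polishing pucks into the feed chutes

ROBOT

A 6-joint arm with a two-finger parallel gripper is mounted at the origin on the work surface. World frame = base frame: x ahead of the robot, y to its left, z up, the work surface at z = 0. Lengths are in m, angles in rad, forces in N, time in s.
With the tool pointing down it reaches from about 0.35 to 0.975 m from the base axis. Payload 4.9 kg.
Tool frame: the origin (TCP) lies on the front face of the gripper's body, between the roots of the fingers; the fingertips stand 73 mm ahead of it and the grasp point (between the pads) lies 54 mm ahead of it; z points along the fingers, y is the line along which they close (so a half turn about z gives the same grasp; the last joint's range is limited). The gripper opens to 85 mm and grips with 20 to 120 N. Pads are 22 mm wide; open, the fingers measure 114 mm over their backs; the gripper's body (76 mm by 85 mm) begins 54 mm behind the grasp point. The pads swing forward as they close: fully open they stand 13 mm farther back than shut.
Start: joints at [-1.272, 0.053, 1.613, -0, 1.476, -0.119], TCP at [0.254, -0.571, 0.304] pointing down, gripper open.
Joint ranges: [-3.01, 3.01], [-1.01, 2.22], [0.06, 2.58], [-1.02, 4.17], [0.09, 2.62], [-3.14, 3.14]. Speed limits (rad/s): [2.57, 2.57, 3.14, 3.14, 3.14, 3.14].

INTERFACE

Orientations are given as a rotation vector (axis times angle).
In Python, from station import status, imaging, order gives the robot as it stands.
- The arm moves only by the tool arm_command, never from a script. Its argument "increments" is a list of rows, each an object with "slide": the shift along the tool's x, y, z in m, a list of three; "spin": the turn about the tool's z in degrees; "gripper": the opening, from -1 (shut) to 1 (fully open). In form: [{"slide": [x, y, z], "spin": spin, "gripper": gripper}, ...]. A call has 1 to 8 rows; each row is the pose to reach, as a shift and turn from the pose commanded when the call began, along the tool's axes at that moment; what a row does not reach only later rows make up. A row lasts 1/12 s, in which the tool goes at most 41.7 mm and 7.16 degrees, less where a joint would pass 70% of its speed; a pose out of reach is approached as far as the arm can. A call with a gripper value outside its range is refused whole. The fingers move at their own pace and stop on an object; "newtons" is the grip in N (left out, the last holds). Time passes only in rows, so rows that repeat a pose let the fingers close. It gives the time, the measured TCP pose, the force, the opening and the grip force at its end, in the units of the state.
- status.get_obs(): the state, without advancing time (a new reading comes with each control period).
- imaging.get_image(name): name is "side" or "top" or "wrist"; returns a dict with "frame" (400x640x3 uint8, red, green, blue), "vfov" (degrees; the focal length in pixels is half the picture's height over the tangent of half this angle, whatever the lens; pixels are square), "cx", "cy" (the principal point, pixels), "view" (4x4, takes a point from world to camera coordinates); the wrist camera has in their place "mount" (4x4, takes a point from camera to tool coordinates, whose origin is the TCP and whose axes are the flange's). Camera axes: x right, y up, looking along -z (the intrinsics and any distortion apply to the point x, -y, -z); pixel columns grow to the right and rows downward; lengths in m; the calibration is good to about 2 mm. A picture is of the moment at which its call begins: read the wrist's pose just before it. There is no depth.
- order.finish_job(): hands the job in; it is judged then, once.
The state is a dict: "t": time; "q": joint angles; "dq": joint speeds; "effort": joint torques, N m; "tool_pos": TCP position; "tool_rot": TCP orientation; "contact_force": force on the tool from outside, world axes, zero at the start; "wrist_torque": the same for the moment, N m; "opening": finger opening in m; "grip_force": force on a finger pad.
Only numpy, scipy, OpenCV 4.12 (cv2) and the standard library are available. Lean on these libraries where they do the work, as an engineer would, in place of code of your own. Each camera call takes 0.05 s, during which the arm holds its last target. There are 200 camera calls.

TASK

Load the four round stone-polishing pucks into the sloped feed chutes, hub up: red pucks in the red chute, blue pucks in the blue one. In each chute the coarse puck (black hub) must lie at the bottom against the stop and the fine puck (white hub) behind it, touching it. Leave the rectangular hand pads where they are.

Things in the scene. Friction and masses are not known exactly. Their poses are not given: they have to be found in the camera images.
- red_coarse: loose coarse polishing puck: a red disc 60 mm across and 18 mm thick, dark steel-grey for its lowest 6 mm, with a round black hub on top, 26 mm across and 26 mm tall (44 mm overall); about 0.14 kg. Stands upright on the bench. Origin: centre of the disc's underside; z up through the hub.
- red_fine: loose fine polishing puck: a red disc 60 mm across and 18 mm thick, dark steel-grey for its lowest 6 mm, with a round white hub on top, 26 mm across and 26 mm tall (44 mm overall); about 0.14 kg. Stands upright on the bench. Origin: centre of the disc's underside; z up through the hub.
- blue_coarse: loose coarse polishing puck: a blue disc 60 mm across and 18 mm thick, dark steel-grey for its lowest 6 mm, with a round black hub on top, 26 mm across and 26 mm tall (44 mm overall); about 0.14 kg. Stands upright on the bench. Origin: centre of the disc's underside; z up through the hub.
- blue_fine: loose fine polishing puck: a blue disc 60 mm across and 18 mm thick, dark steel-grey for its lowest 6 mm, with a round white hub on top, 26 mm across and 26 mm tall (44 mm overall); about 0.14 kg. Stands upright on the bench. Origin: centre of the disc's underside; z up through the hub.
- red_chute: fixed sloped chute, red rails, white slippery 66 mm lane. Origin: centre of the 200x78 mm underside; x level, from low to high end, z up. In mm, (x,z): lane rises 20 deg from the stop's face (-95,18) to (87,84); rails 12, stop 16 above lane. A puck let go on it slides down by itself. Puck origin at rest on stop (-67,28), against that puck (-10,49); good release (46,71); all y=0.
- blue_chute: fixed sloped chute, blue rails, white slippery 66 mm lane. Origin: centre of the 200x78 mm underside; x level, from low to high end, z up. In mm, (x,z): lane rises 20 deg from the stop's face (-95,18) to (87,84); rails 12, stop 16 above lane. A puck let go on it slides down by itself. Puck origin at rest on stop (-67,28), against that puck (-10,49); good release (46,71); all y=0.
- red_pad: loose red rectangular hand pad, not a puck: 88 x 54 x 20 mm (x, y, z), no hub; stays where it is. Origin: centre of its underside.
- blue_pad: loose blue rectangular hand pad, not a puck: 88 x 54 x 20 mm (x, y, z), no hub; stays where it is. Origin: centre of its underside.
There are look-alikes about, which are no part of the job. What is shaped like the red_coarse but brown or turquoise is not meant.

How it is judged:
By the outcome, as a careful person would: the job done as asked, in the order asked, and still so for the second after the job is handed in, with the robot touching nothing.
It also fails if it takes over 88 s, if anything falls off the work surface, if the arm or the gripper's body presses on something with over 40 N, if the wrist force passes 120 N, or if a joint passes its speed limit or range.

## Working session

There is one attempt and no reset: what is moved stays moved. The work goes in short steps, Python scripts to look and compute and a tool call to move; the robot and the scene stay as the last step left them, time stands still between calls to the robot, and variables do not carry over. Pictures are saved under pics/ and viewed, at most 14 in all, crops included, and the job is handed in when it is done.

Besides the shell and the picture viewer there is one more tool, called as name(argument=value, ...), one argument or row to a line, values as JSON. arm_command: Moves the arm, as the interface text tells. Its arguments: {"type":"object","properties":{"increments":{"type":"array","items":{"type":"object","properties":{"slide":{"type":"array","items":{"type":"number"}},"spin":{"type":"number"},"gripper":{"type":"number"}}}},"newtons":{"type":"number"}},"required":["increments"]}

```bash
mkdir -p pics; ls; python3 - <<'E'
from station import status, imaging
import cv2,numpy as np
s=status.get_obs();print({k:np.round(v,3).tolist() for k,v in s.items()})
for n in("side","top","wrist"):
    d=imaging.get_image(n);cv2.imwrite(f"pics/{n}0.png",d["frame"][:,:,::-1])
    print(n,{k:(np.round(v,4).tolist() if not isinstance(v,str) else v) for k,v in d.items() if k!="frame"})
E
```

```text
pics
{'t': 0.0, 'q': [-1.272, 0.053, 1.614, 0.0, 1.476, -0.119], 'dq': [-0.0, 0.0, 0.0, 0.001, 0.002, 0.001], 'effort': [0.001, -39.369, -37.017, -0.0, 0.007, -0.0], 'tool_pos': [0.253, -0.571, 0.303], 'tool_rot': [-3.071, -0.651, 0.0], 'contact_force': [0.219, -0.016, 0.105], 'wrist_torque': [-0.009, -0.022, -0.023], 'grip_force': 0.0, 'opening': 0.085}
side {'vfov': 45.8748, 'cx': 321.65, 'cy': 206.6488, 'view': [[0.8479, -0.5301, 0.0101, -0.5141], [0.403, 0.6567, 0.6375, -0.2437], [-0.3445, -0.5364, 0.7704, -0.7187], [0.0, 0.0, 0.0, 1.0]]}
top {'vfov': 45.7038, 'cx': 328.3876, 'cy': 186.9029, 'view': [[0.0089, -0.9997, 0.0239, -0.0142], [0.9952, 0.0112, 0.0974, -0.5855], [-0.0977, 0.0229, 0.995, -0.9827], [0.0, 0.0, 0.0, 1.0]]}
wrist {'vfov': 59.3831, 'cx': 320.6683, 'cy': 198.097, 'mount': [[-0.0003, 0.9655, 0.2606, 0.065], [1.0, 0.0004, -0.0003, -0.0022], [-0.0003, 0.2606, -0.9655, -0.0697], [0.0, 0.0, 0.0, 1.0]]}
```

View pics/top0.png

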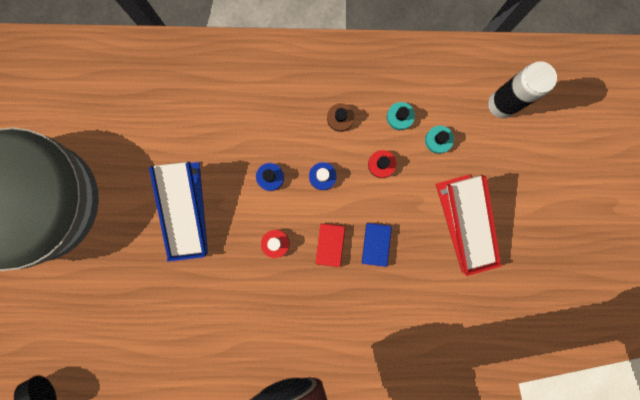

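View pics/side0.png

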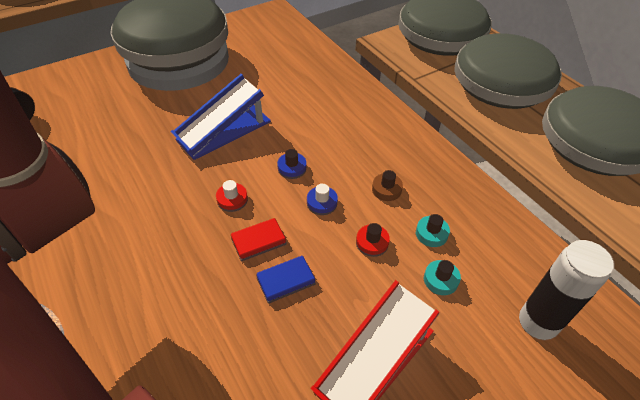

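Top view candidates are listed here by pixel.
- Red pucks: black hub (382,163) and white hub (275,243).
- Blue pucks: black hub (269,177) and white hub (322,176).
- Look-alikes: brown (340,117) and turquoise (401,115) and (440,139).
- Pads: red (331,245) and blue (377,245).
- Chutes: blue (180,210) and red (472,225). The high ends of both point to +x (up in the image).

I choose by disc colour plus hub colour.

```bash
cat >h.py <<'E'
from station import status, imaging
import cv2,numpy as np
from scipy.spatial.transform import Rotation as R
def cam(n):
    s=status.get_obs(); d=imaging.get_image(n)
    if n=="wrist":
        T=np.eye(4);T[:3,:3]=R.from_rotvec(s["tool_rot"]).as_matrix();T[:3,3]=s["tool_pos"]; d["c2w"]=T@d["mount"]
    else: d["c2w"]=np.linalg.inv(d["view"])
    d["f"]=d["frame"].shape[0]/2/np.tan(np.radians(d["vfov"]/2))
    d["hsv"]=cv2.cvtColor(d["frame"],cv2.COLOR_RGB2HSV).astype(int)
    return d
def ray(d,uv,z):
    v=d["c2w"][:3,:3]@np.array([(uv[0]-d["cx"])/d["f"],-(uv[1]-d["cy"])/d["f"],-1]);o=d["c2w"][:3,3]
    return o+v*(z-o[2])/v[2]
def proj(d,p):
    q=np.linalg.inv(d["c2w"])@np.r_[p,1]
    return np.array([d["cx"]+d["f"]*q[0]/-q[2],d["cy"]-d["f"]*q[1]/-q[2]])
def masks(d):
    h,s,v=[d["hsv"][:,:,i] for i in range(3)]
    return dict(red=((h<4)|(h>174))&(s>180)&(v>90),blue=(h>105)&(h<130)&(s>150)&(v>50),
      white=(s<60)&(v>170),black=(v<60))
def blobs(m,lo=20):
    c,_=cv2.findContours(m.astype(np.uint8),cv2.RETR_EXTERNAL,cv2.CHAIN_APPROX_NONE)
    return [k for k in c if cv2.contourArea(k)>lo]
E
python3 - <<'E'
from h import *
s=status.get_obs();print("tool axes",R.from_rotvec(s["tool_rot"]).as_matrix().round(3).tolist())
d=cam("top");M=masks(d)
for n in M:
  for k in blobs(M[n],40):
    (u,v)=np.array(cv2.minEnclosingCircle(k)[0]); r=cv2.minAreaRect(k)
    if u<120: continue
    z=.044 if n in("white","black") else .018
    m=cv2.moments(k); c=np.array([m["m10"],m["m01"]])/m["m00"]
    print(n,(round(u),round(v)),"A",cv2.contourArea(k),"xyz",ray(d,c,z).round(4), "rect",np.round(r[1],1),"box" ,np.round(cv2.boxPoints(r),1).tolist() if cv2.contourArea(k)>1500 else "")
f=d["frame"][:,:,::-1]
a=cv2.resize(f[90:290,240:500],None,fx=3,fy=2.9,interpolation=cv2.INTER_CUBIC);cv2.imwrite("pics/crop.png",a)
E
```

```text
tool axes [[0.914, 0.406, -0.001], [0.406, -0.914, 0.002], [0.0, -0.002, -1.0]]
red (275, 243) A 577.0 xyz [0.4648 0.1045 0.018 ] rect [27. 27.] box 
red (330, 245) A 958.5 xyz [ 0.463 -0.013  0.018] rect [25.1 40.9] box 
red (468, 224) A 1295.5 xyz [ 0.5117 -0.2997  0.018 ] rect [96.7 49.9] box 
red (382, 163) A 550.0 xyz [ 0.6387 -0.1242  0.018 ] rect [26. 27.] box 
blue (377, 244) A 920.5 xyz [ 0.4647 -0.1121  0.018 ] rect [24.7 40.1] box 
blue (269, 177) A 517.0 xyz [0.6076 0.1184 0.018 ] rect [25. 26.] box 
blue (322, 176) A 508.5 xyz [0.6108 0.0049 0.018 ] rect [25. 25.] box 
blue (178, 211) A 955.0 xyz [0.5397 0.2898 0.018 ] rect [94.6 49.3] box 
white (579, 392) A 3156.5 xyz [ 0.1841 -0.5381  0.044 ] rect [ 38. 120.] box [[519.0, 361.0], [639.0, 361.0], [639.0, 399.0], [519.0, 399.0]]
white (274, 244) A 98.0 xyz [0.4649 0.1045 0.044 ] rect [11. 11.] box 
white (476, 222) A 2028.5 xyz [ 0.5158 -0.3176  0.044 ] rect [86.7 30.1] box [[450.70001220703125, 182.89999389648438], [480.0, 175.8000030517578], [500.5, 260.0], [471.29998779296875, 267.20001220703125]]
white (322, 174) A 
[... 465 characters left out ...]
.044 ] rect [26. 75.] box 
black (288, 398) A 1009.0 xyz [0.1737 0.0612 0.044 ] rect [21. 73.] box 
black (269, 175) A 100.0 xyz [0.6068 0.1173 0.044 ] rect [12.  10.6] box 
black (383, 163) A 90.5 xyz [ 0.6381 -0.1237  0.044 ] rect [ 9.9 12. ] box 
black (442, 137) A 111.0 xyz [ 0.6929 -0.2486  0.044 ] rect [10.6 13.4] box 
black (341, 115) A 115.0 xyz [ 0.7386 -0.0332  0.044 ] rect [12. 12.] box 
black (402, 114) A 109.0 xyz [ 0.7441 -0.1645  0.044 ] rect [10.7 13. ] box 
black (514, 98) A 595.5 xyz [ 0.777  -0.3949  0.044 ] rect [32.1 30.7] box 
black (517, 15) A 654.0 xyz [ 0.9732 -0.4135  0.044 ] rect [23.8 52. ] box 
black (140, 12) A 687.5 xyz [0.9591 0.4009 0.044 ] rect [24. 48.] box
```

View pics/crop.png

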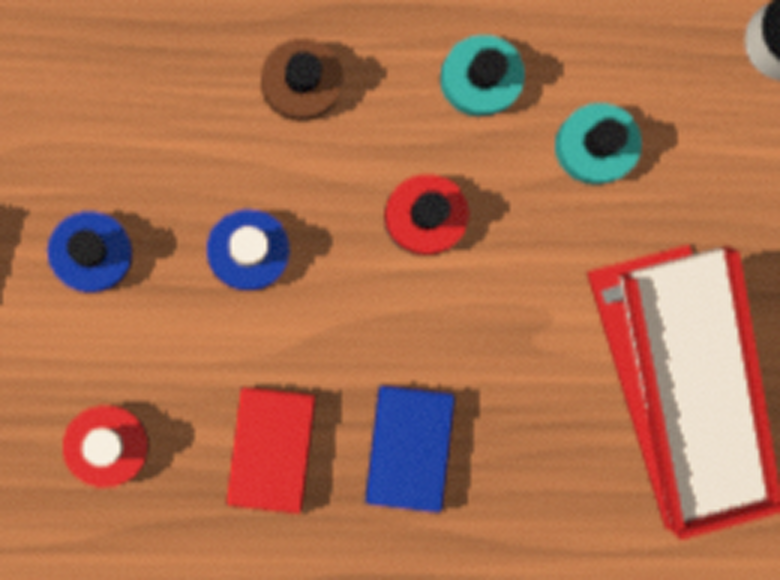

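The crop confirms it: black-hub red at (430,210), white-hub red at (102,447), black-hub blue at (88,248) and white-hub blue at (247,244). All of them match the full-frame pixels. Next I measure the chutes.

```bash
cat >chute.py <<'E'
from h import *
d=cam("top");h,s,v=[d["hsv"][:,:,i] for i in range(3)]
m0=(s<75)&(v>85)
print("camera",d["c2w"][:3,3].round(3))
for n,(x0,x1,y0,y1) in dict(red=(430,510,165,280),blue=(145,215,150,270)).items():
    m=np.zeros_like(m0);m[y0:y1,x0:x1]=m0[y0:y1,x0:x1]
    k=max(blobs(m),key=cv2.contourArea)[:,0].astype(float)
    far=1 if n=="red" else -1
    # side edges: per row extremes, excluding ends; fit lines
    rows=np.unique(k[:,1]);a,b=rows[0]+14,rows[-1]-14
    L=np.array([[k[k[:,1]==r,0].min()-.5,r] for r in rows if a<r<b]);Rr=np.array([[k[k[:,1]==r,0].max()+.5,r] for r in rows if a<r<b])
    fl=np.polyfit(L[:,1],L[:,0],1);fr=np.polyfit(Rr[:,1],Rr[:,0],1)
    cols=np.unique(k[:,0]);cc=[c for c in cols if np.polyval(fl,rows[0])+5<c<np.polyval(fr,rows[0])-4]
    T=np.array([[c,k[k[:,0]==c,1].min()-.5] for c in cc]);
    cc=[c for c in cols if np.polyval(fl,rows[-1])+5<c<np.polyval(fr,rows[-1])-4]
    B=np.array([[c,k[k[:,0]==c,1].max()+.5] for c in cc])
    ft=np.polyfit(*T.T,1);fb=np.polyfit(*B.T,1)
    def X(f,g): # u=f(v), v=g(u)
        u=(f[0]*g[1]+f[1])/(1-f[0]*g[0]);return np.array([u,np.polyval(g,u)])
    F,N=(fr,fl) if far==1 else (fl,fr)
    fh,flo=ray(d,X(F,ft),.084),ray(d,X(F,fb),.018)
    nh,nlo=ray(d,X(N,ft),.084+.011),ray(d,X(N,fb),.018+.011)
    ax=(fh-flo)[:2];ln=np.linalg.norm(ax);ax/=ln;yw=np.array([-ax[1],ax[0]])
    print(n,"px",[X(F,ft).round(1),X(F,fb).round(1),X(N,ft).round(1),X(N,fb).round(1)])
    print(" len",ln.round(4),"(.182) width hi/lo",((nh-fh)[:2]@yw).round(4),((nlo-flo)[:2]@yw).round(4),"yaw",np.degrees(np.arctan2(ax[1],ax[0])).round(2))
    an=(nh-nlo)[:2];print(" near yaw",np.degrees(np.arctan2(an[1],an[0])).round(2))
    o=((fh+flo)[:2]/2)+ax*.004+yw*.033*far
    print(" origin",o.round(4))
    for q in((-.067),(-.01),.046): print("  x",q,(o+ax*q).round(4))
E
python3 chute.py
```

```text
camera [0.487 0.015 1.035]
red px [array([480.5, 175.2]), array([494.8, 261.5]), array([451.9, 183. ]), array([467.9, 269.2])]
 len 0.1841 (.182) width hi/lo 0.0645 0.0639 yaw 15.68
 near yaw 15.87
 origin [ 0.5138 -0.3084]
  x -0.067 [ 0.4493 -0.3265]
  x -0.01 [ 0.5042 -0.3111]
  x 0.046 [ 0.5581 -0.296 ]
blue px [array([152.9, 165.4]), array([171.4, 256.3]), array([184.8, 161.7]), array([201.6, 252.7])]
 len 0.1852 (.182) width hi/lo -0.0667 -0.0663 yaw 7.52
 near yaw 7.4
 origin [0.5361 0.301 ]
  x -0.067 [0.4696 0.2922]
  x -0.01 [0.5262 0.2997]
  x 0.046 [0.5817 0.307 ]
```

```bash
cat >go.py <<'E'
import sys
from h import *
def go(x,y,z,yaw):
    s=status.get_obs();m=R.from_rotvec(s["tool_rot"]).as_matrix();p=np.array(s["tool_pos"])
    cy=np.degrees(np.arctan2(m[1,0],m[0,0]))
    sl=m.T@(np.array([x,y,z])-p)
    print("t",round(s["t"],2),"pos",p.round(4),"yaw",cy.round(2),"F",np.round(s["contact_force"],1),"open",np.round(s["opening"],4),"grip",np.round(s["grip_force"],1))
    print("slide",sl.round(4).tolist(),"spin",(cy-yaw).round(2),"rows",round(np.linalg.norm(sl)/.0417,1))
if __name__=="__main__": go(*map(float,sys.argv[1:5]))
E
python3 go.py .638 -.124 .23 15.7
```

```text
t 0.25 pos [ 0.2535 -0.571   0.3033] yaw 23.94 F [-0.1  0.4 -0.3] open 0.0852 grip 0.0
slide [0.5328, -0.2525, 0.0736] spin 8.24 rows 14.2
```

arm_command(
  increments=[
    {"slide": [0.533, -0.2525, 0.0735], "spin": 8.2, "gripper": 1},
    {"slide": [0.533, -0.2525, 0.0735], "spin": 8.2, "gripper": 1},
    {"slide": [0.533, -0.2525, 0.0735], "spin": 8.2, "gripper": 1},
    {"slide": [0.533, -0.2525, 0.0735], "spin": 8.2, "gripper": 1},
    {"slide": [0.533, -0.2525, 0.0735], "spin": 8.2, "gripper": 1},
    {"slide": [0.533, -0.2525, 0.0735], "spin": 8.2, "gripper": 1},
    {"slide": [0.533, -0.2525, 0.0735], "spin": 8.2, "gripper": 1},
    {"slide": [0.533, -0.2525, 0.0735], "spin": 8.2, "gripper": 1},
  ],
  newtons=40,
)

```text
t: 0.92
tool_pos: [0.4703, -0.3187, 0.2626]
tool_rot: [3.112, 0.43, 0.0]
contact_force: [0.2, -0.8, -0.1]
opening: 0.0854
grip_force: 0.0
```

```bash
python3 go.py .638 -.124 .23 15.7
```

```text
t 0.92 pos [ 0.4703 -0.3187  0.2626] yaw 15.73 F [ 0.2 -0.8 -0.1] open 0.0854 grip 0.0
slide [0.2142, -0.142, 0.0326] spin 0.03 rows 6.2
```

arm_command(
  increments=[
    {"slide": [0.214, -0.142, 0.033], "spin": 0, "gripper": 1},
    {"slide": [0.214, -0.142, 0.033], "spin": 0, "gripper": 1},
    {"slide": [0.214, -0.142, 0.033], "spin": 0, "gripper": 1},
    {"slide": [0.214, -0.142, 0.033], "spin": 0, "gripper": 1},
    {"slide": [0.214, -0.142, 0.033], "spin": 0, "gripper": 1},
    {"slide": [0.214, -0.142, 0.033], "spin": 0, "gripper": 1},
    {"slide": [0.214, -0.142, 0.033], "spin": 0, "gripper": 1},
    {"slide": [0.214, -0.142, 0.033], "spin": 0, "gripper": 1},
  ],
)

```text
t: 1.58
tool_pos: [0.6378, -0.1232, 0.2286]
tool_rot: [-3.11, -0.436, 0.002]
contact_force: [0.9, -1.0, 0.1]
opening: 0.0857
grip_force: 0.0
```

```bash
cat >wr.py <<'E'
import sys
from go import *
# wrist measure of hub of a disc colour nearest to expected; args colour hub x y
col,hub,x,y=sys.argv[1],sys.argv[2],float(sys.argv[3]),float(sys.argv[4])
d=cam("wrist");M=masks(d);cv2.imwrite(f"pics/w_{col}_{hub}.png",d["frame"][:,:,::-1])
e=proj(d,[x,y,.018]);print("expected px disc",e.round(0),"hub",proj(d,[x,y,.044]).round(0))
if col in M:
  for k in blobs(M[col],300):
    c,r=cv2.minEnclosingCircle(k);print(col,np.round(c),"r",round(r),ray(d,c,.018).round(4))
for k in blobs(M[hub],300):
    m=cv2.moments(k);c=np.array([m["m10"],m["m01"]])/m["m00"];print(hub,c.round(0),cv2.contourArea(k),ray(d,c,.044).round(4))
go(x,y,float(sys.argv[5]),float(sys.argv[6]))
E
python3 wr.py red black .638 -.124 .098 15.7
```

```text
expected px disc [324. 185.] hub [325. 193.]
red [426. 332.] r 27 [ 0.5296 -0.2535  0.018 ]
red [ 25. 294.] r 33 [0.4687 0.1053 0.018 ]
red [488. 271.] r 34 [ 0.6028 -0.2832  0.018 ]
red [321. 183.] r 36 [ 0.639  -0.1207  0.018 ]
black [275. 311.] 447.0 [ 0.5301 -0.113   0.044 ]
black [319. 353.] 47996.0 [ 0.5011 -0.1584  0.044 ]
black [321. 189.] 979.5 [ 0.64   -0.1204  0.044 ]
black [500. 165.] 1377.0 [ 0.6939 -0.2418  0.044 ]
black [191. 161.] 365.5 [ 0.6341 -0.0235  0.044 ]
black [ 14. 140.] 871.5 [0.6142 0.102  0.044 ]
black [ 54. 134.] 933.5 [0.6265 0.0747 0.044 ]
black [419.  63.] 1383.5 [ 0.7434 -0.1605  0.044 ]
black [234.  17.] 1334.5 [ 0.7366 -0.0336  0.044 ]
t 1.63 pos [ 0.637  -0.1249  0.229 ] yaw 15.87 F [-0.   0.4 -0. ] open 0.0853 grip 0.0
slide [0.0014, -0.0006, 0.131] spin 0.17 rows 3.1
```

View pics/w_red_black.png

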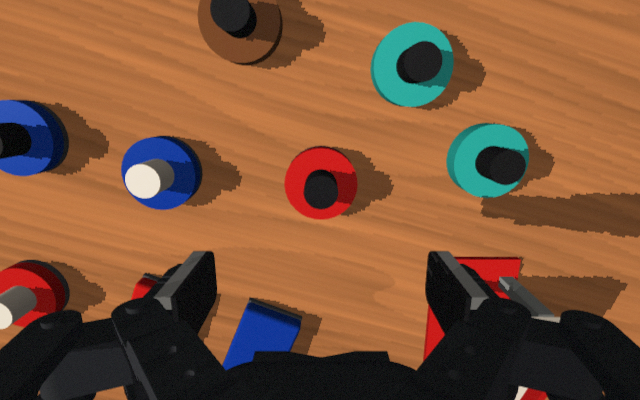

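Wrist view: the red puck with the black hub is at (321,187), between the open fingers, and the blue pad is clear behind. The measurement agrees within 3 mm. Descending and gripping now.

arm_command(
  increments=[
    {"slide": [0.0025, -0.001, 0.1], "spin": 0, "gripper": 1},
    {"slide": [0.0025, -0.001, 0.1], "spin": 0, "gripper": 1},
    {"slide": [0.0025, -0.001, 0.12], "spin": 0, "gripper": 1},
    {"slide": [0.0025, -0.001, 0.132], "spin": 0, "gripper": 1},
    {"slide": [0.0025, -0.001, 0.132], "spin": 0, "gripper": 0},
    {"slide": [0.0025, -0.001, 0.132], "spin": 0, "gripper": -1},
    {"slide": [0.0025, -0.001, 0.132], "spin": 0, "gripper": -1},
    {"slide": [0.0025, -0.001, 0.132], "spin": 0, "gripper": -1},
  ],
)

```text
t: 2.3
tool_pos: [0.6409, -0.1252, 0.1016]
tool_rot: [3.109, 0.429, 0.009]
contact_force: [0.8, 0.1, 0.4]
opening: 0.0387
grip_force: 0.0
```

```bash
python3 go.py .639 -.123 .25 15.7
```

```text
t 2.3 pos [ 0.6409 -0.1252  0.1016] yaw 15.71 F [0.8 0.1 0.4] open 0.0387 grip 0.0
slide [-0.0005, -0.0021, -0.1485] spin 0.01 rows 3.6
```

arm_command(
  increments=[
    {"slide": [0, 0, 0], "spin": 0, "gripper": -1},
    {"slide": [0, 0, 0], "spin": 0, "gripper": -1},
    {"slide": [0, 0, 0], "spin": 0, "gripper": -1},
    {"slide": [0, 0, 0], "spin": 0, "gripper": -1},
  ],
)

```text
t: 2.63
tool_pos: [0.6407, -0.1248, 0.1011]
tool_rot: [3.11, 0.43, 0.007]
contact_force: [-1.8, -0.6, 6.0]
opening: 0.0242
grip_force: 39.4
```

```bash
python3 go.py .639 -.123 .25 15.7
```

```text
t 2.63 pos [ 0.6407 -0.1248  0.1011] yaw 15.75 F [-1.8 -0.6  6. ] open 0.0242 grip 39.4
slide [-0.0006, -0.0017, -0.1489] spin 0.05 rows 3.6
```

arm_command(
  increments=[
    {"slide": [0, 0, -0.15], "spin": 0, "gripper": -1},
    {"slide": [0, 0, -0.15], "spin": 0, "gripper": -1},
    {"slide": [0, 0, -0.15], "spin": 0, "gripper": -1},
    {"slide": [0, 0, -0.15], "spin": 0, "gripper": -1},
    {"slide": [0, 0, -0.15], "spin": 0, "gripper": -1},
  ],
)

```text
t: 3.05
tool_pos: [0.6422, -0.125, 0.2579]
tool_rot: [3.105, 0.43, 0.022]
contact_force: [0.7, -0.4, 1.2]
opening: 0.0241
grip_force: 39.8
```

```bash
python3 go.py .4945 -.3138 .25 15.7
```

```text
t 3.05 pos [ 0.6422 -0.125   0.2579] yaw 15.76 F [ 0.7 -0.4  1.2] open 0.0241 grip 39.8
slide [-0.1936, 0.1415, 0.0066] spin 0.06 rows 5.8
```

arm_command(
  increments=[
    {"slide": [-0.194, 0.1415, 0], "spin": 0, "gripper": -1},
    {"slide": [-0.194, 0.1415, 0], "spin": 0, "gripper": -1},
    {"slide": [-0.194, 0.1415, 0], "spin": 0, "gripper": -1},
    {"slide": [-0.194, 0.1415, 0], "spin": 0, "gripper": -1},
    {"slide": [-0.194, 0.1415, 0], "spin": 0, "gripper": -1},
    {"slide": [-0.194, 0.1415, 0], "spin": 0, "gripper": -1},
    {"slide": [-0.194, 0.1415, 0], "spin": 0, "gripper": -1},
    {"slide": [-0.194, 0.1415, 0], "spin": 0, "gripper": -1},
  ],
)

```text
t: 3.72
tool_pos: [0.4895, -0.3139, 0.2473]
tool_rot: [-3.112, -0.425, 0.0]
contact_force: [0.8, 0.0, -1.1]
opening: 0.0243
grip_force: 39.8
```

```bash
python3 - <<'E'
from go import *
go(.4945,-.3138,.157,15.7)
d=cam("wrist");cv2.imwrite("pics/w2.png",d["frame"][:,:,::-1])
ax=np.array([np.cos(np.radians(15.7)),np.sin(np.radians(15.7))]);yw=np.array([-ax[1],ax[0]]);o=np.array([.5138,-.3084])
for x,z in((-.095,.018),(.087,.084),(0,.0525)):
  for y in(-.033,.033): print(x,y,proj(d,np.r_[o+ax*x+yw*y,z]).round(0))
E
```

```text
t 3.72 pos [ 0.4895 -0.3139  0.2473] yaw 15.56 F [ 0.8  0.  -1.1] open 0.0243 grip 39.8
slide [0.0049, 0.0013, 0.0903] spin -0.14 rows 2.2
-0.095 -0.033 [360. 255.]
-0.095 0.033 [289. 255.]
0.087 -0.033 [380.  23.]
0.087 0.033 [271.  23.]
0 -0.033 [369. 158.]
0 0.033 [281. 158.]
```

View pics/w2.png

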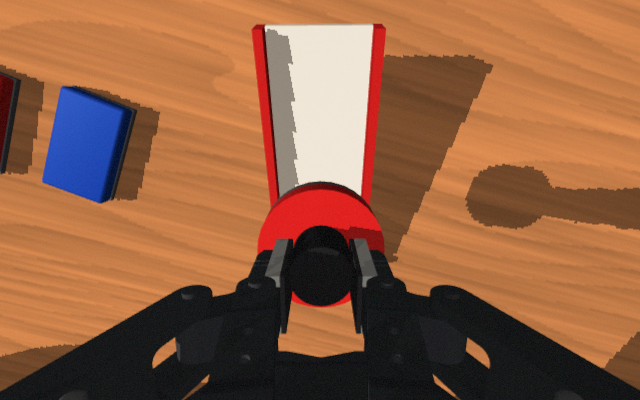

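Wrist view: the held puck is centred at (321,245). The lane centre runs (320,23) to (320,180), so it is aligned with the lane in y and yaw. Lowering.

arm_command(
  increments=[
    {"slide": [0.005, 0, 0.04], "spin": 0, "gripper": -1},
    {"slide": [0.005, 0, 0.06], "spin": 0, "gripper": -1},
    {"slide": [0.005, 0, 0.075], "spin": 0, "gripper": -1},
    {"slide": [0.005, 0, 0.082], "spin": 0, "gripper": -1},
    {"slide": [0.005, 0, 0.086], "spin": 0, "gripper": -1},
    {"slide": [0.005, 0, 0.088], "spin": 0, "gripper": -1},
    {"slide": [0.005, 0, 0.088], "spin": 0, "gripper": -1},
  ],
  newtons=20,
)

```text
t: 4.35
tool_pos: [0.4961, -0.3114, 0.1603]
tool_rot: [3.111, 0.431, 0.001]
contact_force: [0.6, -0.1, -0.7]
opening: 0.0242
grip_force: 39.8
```

arm_command(
  increments=[
    {"slide": [0, 0, 0.003], "spin": 0, "gripper": -1},
    {"slide": [-0.001, 0, 0.006], "spin": 0, "gripper": -1},
    {"slide": [-0.002, 0, 0.008], "spin": 0, "gripper": -1},
    {"slide": [-0.002, 0, 0.008], "spin": 0, "gripper": -1},
  ],
  newtons=20,
)

```text
t: 4.68
tool_pos: [0.4943, -0.3135, 0.1549]
tool_rot: [3.109, 0.429, 0.003]
contact_force: [-3.0, 0.2, 9.1]
opening: 0.0242
grip_force: 41.1
```

arm_command(
  increments=[
    {"slide": [-0.002, 0, 0.002], "spin": 0, "gripper": -1},
    {"slide": [-0.002, 0, 0.002], "spin": 0, "gripper": 1},
    {"slide": [-0.002, 0, 0.002], "spin": 0, "gripper": 1},
    {"slide": [-0.002, 0, 0.002], "spin": 0, "gripper": 1},
    {"slide": [-0.002, 0, 0.002], "spin": 0, "gripper": 1},
    {"slide": [-0.002, 0, -0.03], "spin": 0, "gripper": 1},
    {"slide": [-0.002, 0, -0.07], "spin": 0, "gripper": 1},
    {"slide": [-0.002, 0, -0.1], "spin": 0, "gripper": 1},
  ],
  newtons=40,
)

```text
t: 5.35
tool_pos: [0.4916, -0.3126, 0.2534]
tool_rot: [3.112, 0.43, 0.0]
contact_force: [0.7, -0.1, 0.7]
opening: 0.0852
grip_force: 0.0
```

```bash
python3 - <<'E'
from go import *
go(.465,.1045,.25,15.7)
a=cam("side")["frame"];b=cam("wrist")["frame"]
cv2.imwrite("pics/s1.png",np.hstack([cv2.resize(a[230:400,240:500],(390,255)),cv2.resize(b,(400,255))])[:,:,::-1])
E
```

```text
t 5.35 pos [ 0.4916 -0.3126  0.2534] yaw 15.74 F [ 0.7 -0.1  0.7] open 0.0852 grip 0.0
slide [0.0875, -0.4087, 0.0034] spin 0.04 rows 10.0
```

View pics/s1.png

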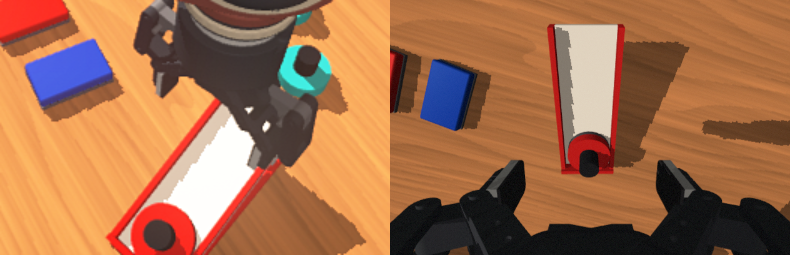

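The red coarse puck lies against the stop, hub up: (160,235) in the left half, (590,160) in the right. Next is the red fine puck.

arm_command(
  increments=[
    {"slide": [0.0875, -0.409, 0], "spin": 0, "gripper": 1},
    {"slide": [0.0875, -0.409, 0], "spin": 0, "gripper": 1},
    {"slide": [0.0875, -0.409, 0], "spin": 0, "gripper": 1},
    {"slide": [0.0875, -0.409, 0], "spin": 0, "gripper": 1},
    {"slide": [0.0875, -0.409, 0], "spin": 0, "gripper": 1},
    {"slide": [0.0875, -0.409, 0], "spin": 0, "gripper": 1},
    {"slide": [0.0875, -0.409, 0], "spin": 0, "gripper": 1},
    {"slide": [0.0875, -0.409, 0], "spin": 0, "gripper": 1},
  ],
)

```text
t: 6.12
tool_pos: [0.4694, 0.0219, 0.251]
tool_rot: [-3.112, -0.429, 0.001]
contact_force: [0.0, 0.4, 0.7]
opening: 0.0856
grip_force: 0.0
```

arm_command(
  increments=[
    {"slide": [0.018, -0.081, 0.03], "spin": 0, "gripper": 1},
    {"slide": [0.018, -0.081, 0.03], "spin": 0, "gripper": 1},
    {"slide": [0.018, -0.081, 0.03], "spin": 0, "gripper": 1},
    {"slide": [0.018, -0.081, 0.03], "spin": 0, "gripper": 1},
    {"slide": [0.018, -0.081, 0.03], "spin": 0, "gripper": 1},
  ],
)

```text
t: 6.53
tool_pos: [0.4654, 0.1028, 0.2211]
tool_rot: [3.111, 0.432, -0.002]
contact_force: [-0.1, -0.3, -0.2]
opening: 0.0855
grip_force: 0.0
```

```bash
python3 wr.py red white .465 .1045 .099 15.7
```

```text
expected px disc [321. 187.] hub [321. 195.]
red [452. 225.] r 62 [ 0.4634 -0.0081  0.018 ]
red [315. 187.] r 37 [0.464  0.1089 0.018 ]
white [314. 196.] 909.5 [0.4632 0.1091 0.044 ]
white [518.  26.] 1769.0 [0.6077 0.0127 0.044 ]
white [62. 73.] 9437.0 [0.4988 0.2928 0.044 ]
t 6.58 pos [0.4659 0.1021 0.2218] yaw 15.71 F [-0.2 -0.2  0. ] open 0.0851 grip 0.0
slide [-0.0002, -0.0026, 0.1228] spin 0.01 rows 2.9
```

arm_command(
  increments=[
    {"slide": [-0.001, -0.0035, 0.08], "spin": 0, "gripper": 1},
    {"slide": [-0.001, -0.0035, 0.08], "spin": 0, "gripper": 1},
    {"slide": [-0.001, -0.0035, 0.11], "spin": 0, "gripper": 1},
    {"slide": [-0.001, -0.0035, 0.122], "spin": 0, "gripper": 0.5},
    {"slide": [-0.001, -0.0035, 0.122], "spin": 0, "gripper": 0},
    {"slide": [-0.001, -0.0035, 0.122], "spin": 0, "gripper": -1},
    {"slide": [-0.001, -0.0035, 0.122], "spin": 0, "gripper": -1},
    {"slide": [-0.001, -0.0035, 0.122], "spin": 0, "gripper": -1},
  ],
  newtons=40,
)

```text
t: 7.25
tool_pos: [0.4655, 0.1055, 0.102]
tool_rot: [3.112, 0.428, 0.007]
contact_force: [0.1, 0.8, 3.0]
opening: 0.0253
grip_force: 3.9
```

arm_command(
  increments=[
    {"slide": [0, 0, 0], "spin": 0, "gripper": -1},
    {"slide": [0, 0, 0], "spin": 0, "gripper": -1},
    {"slide": [0, 0, 0], "spin": 0, "gripper": -1},
    {"slide": [0, 0, 0], "spin": 0, "gripper": -1},
  ],
)

```text
t: 7.58
tool_pos: [0.4656, 0.1057, 0.1022]
tool_rot: [3.111, 0.43, 0.008]
contact_force: [0.5, -2.8, 6.0]
opening: 0.0241
grip_force: 39.8
```

arm_command(
  increments=[
    {"slide": [0, 0, -0.17], "spin": 0, "gripper": -1},
    {"slide": [0, 0, -0.17], "spin": 0, "gripper": -1},
    {"slide": [0, 0, -0.17], "spin": 0, "gripper": -1},
    {"slide": [0, 0, -0.17], "spin": 0, "gripper": -1},
    {"slide": [0, 0, -0.17], "spin": 0, "gripper": -1},
  ],
)

```text
t: 8.0
tool_pos: [0.4671, 0.1063, 0.28]
tool_rot: [3.111, 0.43, 0.026]
contact_force: [1.5, -0.2, -0.3]
opening: 0.0239
grip_force: 40.0
```

```bash
python3 go.py .5415 -.3002 .27 15.7
```

```text
t 8.0 pos [0.4671 0.1063 0.28  ] yaw 15.76 F [ 1.5 -0.2 -0.3] open 0.0239 grip 40.0
slide [-0.039, 0.4114, 0.0107] spin 0.06 rows 9.9
```

arm_command(
  increments=[
    {"slide": [-0.039, 0.411, 0], "spin": 0, "gripper": -1},
    {"slide": [-0.039, 0.411, 0], "spin": 0, "gripper": -1},
    {"slide": [-0.039, 0.411, 0], "spin": 0, "gripper": -1},
    {"slide": [-0.039, 0.411, 0], "spin": 0, "gripper": -1},
    {"slide": [-0.039, 0.411, 0], "spin": 0, "gripper": -1},
    {"slide": [-0.039, 0.411, 0], "spin": 0, "gripper": -1},
    {"slide": [-0.039, 0.411, 0], "spin": 0, "gripper": -1},
    {"slide": [-0.039, 0.411, 0], "spin": 0, "gripper": -1},
  ],
)

```text
t: 8.67
tool_pos: [0.5233, -0.224, 0.2697]
tool_rot: [3.112, 0.43, 0.001]
contact_force: [0.7, -0.4, -0.1]
opening: 0.0245
grip_force: 39.9
```

```bash
python3 go.py .5415 -.3002 .27 15.7
```

```text
t 8.67 pos [ 0.5233 -0.224   0.2697] yaw 15.73 F [ 0.7 -0.4 -0.1] open 0.0245 grip 39.9
slide [-0.0031, 0.0783, -0.0003] spin 0.03 rows 1.9
```

arm_command(
  increments=[
    {"slide": [-0.003, 0.078, 0], "spin": 0, "gripper": -1},
    {"slide": [-0.003, 0.078, 0], "spin": 0, "gripper": -1},
    {"slide": [-0.003, 0.078, 0], "spin": 0, "gripper": -1},
    {"slide": [-0.003, 0.078, 0], "spin": 0, "gripper": -1},
    {"slide": [-0.003, 0.078, 0], "spin": 0, "gripper": -1},
  ],
)

```text
t: 9.08
tool_pos: [0.5415, -0.2976, 0.2692]
tool_rot: [-3.111, -0.43, 0.001]
contact_force: [-0.1, 0.9, -0.7]
opening: 0.0243
grip_force: 40.0
```

```bash
python3 - <<'E'
from go import *
go(.5415,-.3002,.1765,15.7)
d=cam("wrist");cv2.imwrite("pics/w3.png",d["frame"][:,:,::-1])
def seg(m,c=320):
    i=np.flatnonzero(m); return (i.min(),i.max()) if len(i) else None
h,s,v=[d["hsv"][:,:,i] for i in range(3)]
lane=(s<75)&(v>85);red=masks(d)["red"]
for r in range(20,260,20): print(r,"lane",seg(lane[r,230:410]),"red",seg(red[r,230:410]))
E
```

```text
t 9.08 pos [ 0.5415 -0.2976  0.2692] yaw 15.73 F [-0.1  0.9 -0.7] open 0.0243 grip 40.0
slide [-0.0006, 0.0026, 0.0927] spin 0.03 rows 2.2
20 lane (np.int64(66), np.int64(66)) red None
40 lane None red None
60 lane None red None
80 lane None red None
100 lane None red (np.int64(50), np.int64(134))
120 lane (np.int64(46), np.int64(137)) red (np.int64(36), np.int64(147))
140 lane (np.int64(47), np.int64(136)) red (np.int64(37), np.int64(147))
160 lane (np.int64(49), np.int64(134)) red (np.int64(39), np.int64(145))
180 lane (np.int64(51), np.int64(132)) red (np.int64(41), np.int64(143))
200 lane None red (np.int64(43), np.int64(141))
220 lane None red (np.int64(35), np.int64(146))
240 lane (np.int64(47), np.int64(133)) red (np.int64(29), np.int64(153))
```

arm_command(
  increments=[
    {"slide": [0, 0, 0.04], "spin": 0, "gripper": -1},
    {"slide": [0, 0, 0.065], "spin": 0, "gripper": -1},
    {"slide": [0, 0, 0.08], "spin": 0, "gripper": -1},
    {"slide": [0, 0, 0.087], "spin": 0, "gripper": -1},
    {"slide": [0, 0, 0.091], "spin": 0, "gripper": -1},
    {"slide": [-0.001, 0, 0.094], "spin": 0, "gripper": -1},
    {"slide": [-0.002, 0, 0.096], "spin": 0, "gripper": -1},
    {"slide": [-0.002, 0, 0.096], "spin": 0, "gripper": -1},
  ],
)

```text
t: 9.8
tool_pos: [0.5403, -0.2988, 0.1754]
tool_rot: [3.11, 0.43, 0.003]
contact_force: [-0.2, -0.2, 0.2]
opening: 0.0243
grip_force: 40.3
```

arm_command(
  increments=[
    {"slide": [0, 0, 0.003], "spin": 0, "gripper": -1},
    {"slide": [-0.001, 0, 0.006], "spin": 0, "gripper": -1},
    {"slide": [-0.001, 0, 0.006], "spin": 0, "gripper": -1},
  ],
)

```text
t: 10.05
tool_pos: [0.5397, -0.3007, 0.172]
tool_rot: [3.107, 0.429, 0.003]
contact_force: [-5.3, -1.0, 10.9]
opening: 0.0242
grip_force: 42.4
```

arm_command(
  increments=[
    {"slide": [0, 0, 0], "spin": 0, "gripper": 1},
    {"slide": [0, 0, 0], "spin": 0, "gripper": 1},
    {"slide": [0, 0, 0], "spin": 0, "gripper": 1},
    {"slide": [0, 0, 0], "spin": 0, "gripper": 1},
    {"slide": [0, 0, -0.03], "spin": 0, "gripper": 1},
    {"slide": [0, 0, -0.07], "spin": 0, "gripper": 1},
    {"slide": [0, 0, -0.09], "spin": 0, "gripper": 1},
    {"slide": [0, 0, -0.09], "spin": 0, "gripper": 1},
  ],
)

```text
t: 10.72
tool_pos: [0.5411, -0.3002, 0.2647]
tool_rot: [3.104, 0.429, 0.013]
contact_force: [0.4, -0.4, 0.7]
opening: 0.0852
grip_force: 0.0
```

```bash
python3 - <<'E'
from go import *
go(.607,.118,.25,7.5)
a=cam("side")["frame"];b=cam("wrist")["frame"]
cv2.imwrite("pics/s2.png",np.hstack([cv2.resize(a[230:400,240:500],(390,255)),cv2.resize(b,(400,255))])[:,:,::-1])
E
```

```text
t 10.72 pos [ 0.5411 -0.3002  0.2647] yaw 15.75 F [ 0.4 -0.4  0.7] open 0.0852 grip 0.0
slide [0.1769, -0.3847, 0.0126] spin 8.25 rows 10.2
```

View pics/s2.png

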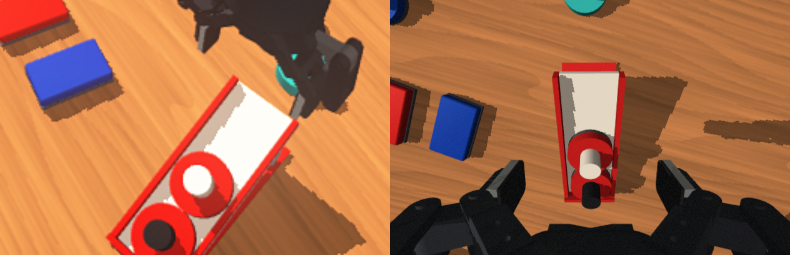

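The red chute is done: the black hub is at the stop (160,235) and the white hub lies behind it, touching (200,180). Now the blue coarse puck.

arm_command(
  increments=[
    {"slide": [0.177, -0.385, 0.012], "spin": 8.25, "gripper": 1},
    {"slide": [0.177, -0.385, 0.012], "spin": 8.25, "gripper": 1},
    {"slide": [0.177, -0.385, 0.012], "spin": 8.25, "gripper": 1},
    {"slide": [0.177, -0.385, 0.012], "spin": 8.25, "gripper": 1},
    {"slide": [0.177, -0.385, 0.012], "spin": 8.25, "gripper": 1},
    {"slide": [0.177, -0.385, 0.012], "spin": 8.25, "gripper": 1},
    {"slide": [0.177, -0.385, 0.012], "spin": 8.25, "gripper": 1},
    {"slide": [0.177, -0.385, 0.012], "spin": 8.25, "gripper": 1},
  ],
)

```text
t: 11.48
tool_pos: [0.5893, 0.0317, 0.2456]
tool_rot: [-3.134, -0.205, 0.006]
contact_force: [0.8, -0.5, -0.1]
opening: 0.0852
grip_force: 0.0
```

```bash
python3 go.py .607 .118 .22 7.5
```

```text
t 11.48 pos [0.5893 0.0317 0.2456] yaw 7.49 F [ 0.8 -0.5 -0.1] open 0.0852 grip 0.0
slide [0.0289, -0.0833, 0.0255] spin -0.01 rows 2.2
```

arm_command(
  increments=[
    {"slide": [0.029, -0.083, 0.025], "spin": 0, "gripper": 1},
    {"slide": [0.029, -0.083, 0.025], "spin": 0, "gripper": 1},
    {"slide": [0.029, -0.083, 0.025], "spin": 0, "gripper": 1},
    {"slide": [0.029, -0.083, 0.025], "spin": 0, "gripper": 1},
    {"slide": [0.029, -0.083, 0.025], "spin": 0, "gripper": 1},
  ],
)

```text
t: 11.9
tool_pos: [0.6075, 0.1156, 0.2211]
tool_rot: [3.134, 0.207, -0.006]
contact_force: [-0.6, -0.5, 0.4]
opening: 0.0851
grip_force: 0.0
```

```bash
python3 wr.py blue black .607 .118 .101 7.5
```

```text
expected px disc [320. 186.] hub [320. 195.]
blue [532. 397.] r 18 [ 0.4283 -0.1094  0.018 ]
blue [ 20. 282.] r 41 [0.4896 0.3626 0.018 ]
blue [452. 198.] r 39 [0.6111 0.0107 0.018 ]
blue [314. 184.] r 37 [0.6082 0.1228 0.018 ]
blue [ 84. 208.] r 106 [0.5641 0.3049 0.018 ]
black [314. 191.] 1056.5 [0.6092 0.1227 0.044 ]
black [ 96. 152.] 578.5 [0.6172 0.2782 0.044 ]
black [300. 344.] 51887.5 [0.4793 0.1178 0.044 ]
black [563.  29.] 2189.0 [ 0.7371 -0.023   0.044 ]
t 11.95 pos [0.6079 0.1148 0.2221] yaw 7.46 F [ 0.3 -0.3  1.1] open 0.0852 grip 0.0
slide [-0.0002, -0.0034, 0.1211] spin -0.04 rows 2.9
```

arm_command(
  increments=[
    {"slide": [0.0005, -0.0045, 0.08], "spin": 0, "gripper": 1},
    {"slide": [0.0005, -0.0045, 0.08], "spin": 0, "gripper": 1},
    {"slide": [0.0005, -0.0045, 0.11], "spin": 0, "gripper": 1},
    {"slide": [0.0005, -0.0045, 0.122], "spin": 0, "gripper": 0.5},
    {"slide": [0.0005, -0.0045, 0.122], "spin": 0, "gripper": 0},
    {"slide": [0.0005, -0.0045, 0.122], "spin": 0, "gripper": -1},
    {"slide": [0.0005, -0.0045, 0.122], "spin": 0, "gripper": -1},
    {"slide": [0.0005, -0.0045, 0.122], "spin": 0, "gripper": -1},
  ],
  newtons=40,
)

```text
t: 12.62
tool_pos: [0.6104, 0.12, 0.1046]
tool_rot: [-3.135, -0.204, -0.009]
contact_force: [-0.9, 1.6, 2.9]
opening: 0.0255
grip_force: 3.3
```

arm_command(
  increments=[
    {"slide": [0, 0, 0], "spin": 0, "gripper": -1},
    {"slide": [0, 0, 0], "spin": 0, "gripper": -1},
    {"slide": [0, 0, 0], "spin": 0, "gripper": -1},
  ],
)

```text
t: 12.87
tool_pos: [0.6105, 0.1201, 0.1048]
tool_rot: [3.134, 0.205, 0.009]
contact_force: [-1.1, -1.4, 6.8]
opening: 0.0236
grip_force: 39.5
```

arm_command(
  increments=[
    {"slide": [0, 0, -0.15], "spin": 0, "gripper": -1},
    {"slide": [0, 0, -0.15], "spin": 0, "gripper": -1},
    {"slide": [0, 0, -0.15], "spin": 0, "gripper": -1},
    {"slide": [0, 0, -0.15], "spin": 0, "gripper": -1},
    {"slide": [0, 0, -0.15], "spin": 0, "gripper": -1},
  ],
)

```text
t: 13.28
tool_pos: [0.6117, 0.1206, 0.2611]
tool_rot: [-3.135, -0.206, -0.024]
contact_force: [1.2, -0.9, -0.7]
opening: 0.0237
grip_force: 39.9
```

```bash
python3 go.py .5163 .2984 .25 7.5
```

```text
t 13.28 pos [0.6117 0.1206 0.2611] yaw 7.51 F [ 1.2 -0.9 -0.7] open 0.0237 grip 39.9
slide [-0.0715, -0.1888, 0.0099] spin 0.01 rows 4.8
```

arm_command(
  increments=[
    {"slide": [-0.0715, -0.189, 0], "spin": 0, "gripper": -1},
    {"slide": [-0.0715, -0.189, 0], "spin": 0, "gripper": -1},
    {"slide": [-0.0715, -0.189, 0], "spin": 0, "gripper": -1},
    {"slide": [-0.0715, -0.189, 0], "spin": 0, "gripper": -1},
    {"slide": [-0.0715, -0.189, 0], "spin": 0, "gripper": -1},
    {"slide": [-0.0715, -0.189, 0], "spin": 0, "gripper": -1},
    {"slide": [-0.0715, -0.189, 0], "spin": 0, "gripper": -1},
    {"slide": [-0.0715, -0.189, 0], "spin": 0, "gripper": -1},
  ],
)

```text
t: 13.95
tool_pos: [0.5126, 0.298, 0.2506]
tool_rot: [3.134, 0.206, -0.001]
contact_force: [1.1, 0.2, -1.3]
opening: 0.0241
grip_force: 40.0
```

```bash
cat >al.py <<'E'
from go import *
go(*map(float,sys.argv[1:5]))
d=cam("wrist");cv2.imwrite("pics/w4.png",d["frame"][:,:,::-1])
def seg(m):
    i=np.flatnonzero(m)+230; return (i.min(),i.max(),(i.min()+i.max())/2) if len(i) else None
h,s,v=[d["hsv"][:,:,i] for i in range(3)]
lane=(s<75)&(v>85);c=masks(d)["blue"]
for r in range(10,280,15): print(r,"lane",*(seg(lane[r,230:410]) or ()),"blue",*(seg(c[r,230:410]) or ()))
E
python3 al.py .5163 .2984 .161 7.5
```

```text
t 13.95 pos [0.5126 0.298  0.2506] yaw 7.52 F [ 1.1  0.2 -1.3] open 0.0241 grip 40.0
slide [0.0038, -0.0, 0.0896] spin 0.02 rows 2.2
10 lane blue
25 lane blue
40 lane 266 370 318.0 blue 253 383 318.0
55 lane 267 382 324.5 blue 255 381 318.0
70 lane 268 368 318.0 blue 256 380 318.0
85 lane 270 379 324.5 blue 258 378 318.0
100 lane 271 366 318.5 blue 259 376 317.5
115 lane 272 376 324.0 blue 261 375 318.0
130 lane 273 363 318.0 blue 263 374 318.5
145 lane 263 373 318.0 blue 264 372 318.0
160 lane 275 361 318.0 blue 266 371 318.5
175 lane 266 370 318.0 blue 267 369 318.0
190 lane 278 358 318.0 blue 269 368 318.5
205 lane 269 269 269.0 blue 270 366 318.0
220 lane 266 266 266.0 blue 267 375 321.0
235 lane 260 260 260.0 blue 261 380 320.5
250 lane blue 260 382 321.0
265 lane blue
```

The lane centre (318) is 2.7 px left of the puck centre (321), so I shift −2 mm in tool y.

arm_command(
  increments=[
    {"slide": [0.004, -0.002, 0.04], "spin": 0, "gripper": -1},
    {"slide": [0.004, -0.002, 0.06], "spin": 0, "gripper": -1},
    {"slide": [0.004, -0.002, 0.075], "spin": 0, "gripper": -1},
    {"slide": [0.004, -0.002, 0.082], "spin": 0, "gripper": -1},
    {"slide": [0.004, -0.002, 0.087], "spin": 0, "gripper": -1},
    {"slide": [0.003, -0.002, 0.09], "spin": 0, "gripper": -1},
    {"slide": [0.003, -0.002, 0.092], "spin": 0, "gripper": -1},
    {"slide": [0.003, -0.002, 0.092], "spin": 0, "gripper": -1},
  ],
)

```text
t: 14.67
tool_pos: [0.5161, 0.3005, 0.1602]
tool_rot: [-3.134, -0.204, -0.002]
contact_force: [-0.2, -0.7, -0.3]
opening: 0.0237
grip_force: 40.1
```

arm_command(
  increments=[
    {"slide": [0, 0, 0.003], "spin": 0, "gripper": -1},
    {"slide": [-0.001, 0, 0.006], "spin": 0, "gripper": -1},
    {"slide": [-0.001, 0, 0.006], "spin": 0, "gripper": -1},
  ],
)

```text
t: 14.92
tool_pos: [0.515, 0.3011, 0.1567]
tool_rot: [-3.134, -0.206, -0.002]
contact_force: [-6.1, -2.4, 12.3]
opening: 0.0238
grip_force: 42.3
```

arm_command(
  increments=[
    {"slide": [0, 0, 0], "spin": 0, "gripper": 1},
    {"slide": [0, 0, 0], "spin": 0, "gripper": 1},
    {"slide": [0, 0, 0], "spin": 0, "gripper": 1},
    {"slide": [0, 0, 0], "spin": 0, "gripper": 1},
    {"slide": [0, 0, -0.03], "spin": 0, "gripper": 1},
    {"slide": [0, 0, -0.07], "spin": 0, "gripper": 1},
    {"slide": [0, 0, -0.1], "spin": 0, "gripper": 1},
    {"slide": [0, 0, -0.1], "spin": 0, "gripper": 1},
  ],
)

```text
t: 15.58
tool_pos: [0.5177, 0.3018, 0.2619]
tool_rot: [-3.13, -0.205, -0.02]
contact_force: [0.8, 0.7, 1.5]
opening: 0.0853
grip_force: 0.0
```

```bash
python3 - <<'E'
from go import *
go(.611,.006,.22,7.5)
a=cam("side")["frame"];b=cam("wrist")["frame"]
cv2.imwrite("pics/s3.png",np.hstack([cv2.resize(a[50:230,150:410],(390,255)),cv2.resize(b,(400,255))])[:,:,::-1])
E
```

```text
t 15.58 pos [0.5177 0.3018 0.2619] yaw 7.49 F [0.8 0.7 1.5] open 0.0853 grip 0.0
slide [0.0534, 0.3056, 0.0415] spin -0.01 rows 7.5
```

View pics/s3.png

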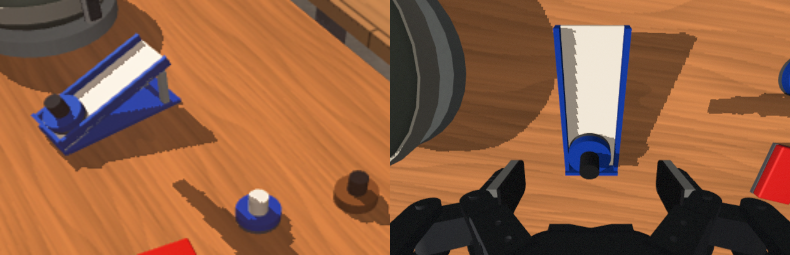

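The blue coarse puck is seated at the stop: (60,110) in the left half, (590,155) in the right. Next is the blue fine puck.

arm_command(
  increments=[
    {"slide": [0.053, 0.305, 0.03], "spin": 0, "gripper": 1},
    {"slide": [0.053, 0.305, 0.03], "spin": 0, "gripper": 1},
    {"slide": [0.053, 0.305, 0.03], "spin": 0, "gripper": 1},
    {"slide": [0.053, 0.305, 0.03], "spin": 0, "gripper": 1},
    {"slide": [0.053, 0.305, 0.03], "spin": 0, "gripper": 1},
    {"slide": [0.053, 0.305, 0.03], "spin": 0, "gripper": 1},
    {"slide": [0.053, 0.305, 0.03], "spin": 0, "gripper": 1},
    {"slide": [0.053, 0.305, 0.03], "spin": 0, "gripper": 1},
  ],
)

```text
t: 16.35
tool_pos: [0.6064, 0.0008, 0.2202]
tool_rot: [3.134, 0.2, -0.006]
contact_force: [-0.2, 1.3, 0.3]
opening: 0.0853
grip_force: 0.0
```

arm_command(
  increments=[
    {"slide": [0, 0, 0], "spin": 0, "gripper": 1},
    {"slide": [0, 0, 0], "spin": 0, "gripper": 1},
  ],
)

```text
t: 16.52
tool_pos: [0.606, 0.004, 0.2208]
tool_rot: [-3.134, -0.201, 0.006]
contact_force: [0.3, -1.1, -0.5]
opening: 0.0854
grip_force: 0.0
```

```bash
python3 wr.py blue white .611 .0055 .101 7.5
```

```text
expected px disc [322. 180.] hub [322. 187.]
blue [414. 335.] r 35 [ 0.4798 -0.0945  0.018 ]
blue [ 16. 250.] r 73 [0.5188 0.2531 0.018 ]
blue [318. 180.] r 37 [0.6108 0.0088 0.018 ]
white [317. 189.] 938.5 [0.6095 0.0088 0.044 ]
t 16.57 pos [0.606  0.0051 0.2213] yaw 7.45 F [-0.3 -0.2 -0.3] open 0.0854 grip 0.0
slide [0.0054, 0.0004, 0.1203] spin -0.05 rows 2.9
```

arm_command(
  increments=[
    {"slide": [0.004, -0.0015, 0.08], "spin": 0, "gripper": 1},
    {"slide": [0.004, -0.0015, 0.08], "spin": 0, "gripper": 1},
    {"slide": [0.004, -0.0015, 0.11], "spin": 0, "gripper": 1},
    {"slide": [0.004, -0.0015, 0.122], "spin": 0, "gripper": 0.5},
    {"slide": [0.004, -0.0015, 0.122], "spin": 0, "gripper": 0},
    {"slide": [0.004, -0.0015, 0.122], "spin": 0, "gripper": -1},
    {"slide": [0.004, -0.0015, 0.122], "spin": 0, "gripper": -1},
    {"slide": [0.004, -0.0015, 0.122], "spin": 0, "gripper": -1},
  ],
  newtons=40,
)

```text
t: 17.23
tool_pos: [0.6124, 0.0071, 0.1044]
tool_rot: [3.134, 0.206, 0.008]
contact_force: [-1.2, 4.5, 4.3]
opening: 0.0258
grip_force: 4.3
```

arm_command(
  increments=[
    {"slide": [0, 0, 0], "spin": 0, "gripper": -1},
    {"slide": [0, 0, 0], "spin": 0, "gripper": -1},
    {"slide": [0, 0, 0], "spin": 0, "gripper": -1},
  ],
)

```text
t: 17.48
tool_pos: [0.6126, 0.007, 0.1046]
tool_rot: [3.135, 0.205, 0.008]
contact_force: [-0.6, 1.9, 7.4]
opening: 0.0242
grip_force: 39.6
```

arm_command(
  increments=[
    {"slide": [0, 0, -0.17], "spin": 0, "gripper": -1},
    {"slide": [0, 0, -0.17], "spin": 0, "gripper": -1},
    {"slide": [0, 0, -0.17], "spin": 0, "gripper": -1},
    {"slide": [0, 0, -0.17], "spin": 0, "gripper": -1},
    {"slide": [0, 0, -0.17], "spin": 0, "gripper": -1},
  ],
)

```text
t: 17.9
tool_pos: [0.6142, 0.0065, 0.283]
tool_rot: [3.132, 0.205, 0.027]
contact_force: [1.3, -1.0, 0.7]
opening: 0.0241
grip_force: 40.0
```

```bash
python3 go.py .5655 .3070 .27 7.5
```

```text
t 17.9 pos [0.6142 0.0065 0.283 ] yaw 7.49 F [ 1.3 -1.   0.7] open 0.0241 grip 40.0
slide [-0.0094, -0.3044, 0.0115] spin -0.01 rows 7.3
```

arm_command(
  increments=[
    {"slide": [-0.0095, -0.304, 0], "spin": 0, "gripper": -1},
    {"slide": [-0.0095, -0.304, 0], "spin": 0, "gripper": -1},
    {"slide": [-0.0095, -0.304, 0], "spin": 0, "gripper": -1},
    {"slide": [-0.0095, -0.304, 0], "spin": 0, "gripper": -1},
    {"slide": [-0.0095, -0.304, 0], "spin": 0, "gripper": -1},
    {"slide": [-0.0095, -0.304, 0], "spin": 0, "gripper": -1},
    {"slide": [-0.0095, -0.304, 0], "spin": 0, "gripper": -1},
    {"slide": [-0.0095, -0.304, 0], "spin": 0, "gripper": -1},
  ],
)

```text
t: 18.57
tool_pos: [0.5599, 0.3119, 0.2715]
tool_rot: [-3.132, -0.212, -0.0]
contact_force: [0.5, -0.0, -1.8]
opening: 0.0238
grip_force: 40.1
```

arm_command(
  increments=[
    {"slide": [0, 0, 0], "spin": 0, "gripper": -1},
    {"slide": [0, 0, 0], "spin": 0, "gripper": -1},
    {"slide": [0, 0, 0], "spin": 0, "gripper": -1},
  ],
)

```text
t: 18.82
tool_pos: [0.5618, 0.306, 0.2712]
tool_rot: [3.134, 0.204, 0.0]
contact_force: [0.5, -0.3, -1.6]
opening: 0.0241
grip_force: 40.1
```

```bash
python3 al.py .5655 .3070 .179 7.5
```

```text
t 18.82 pos [0.5618 0.306  0.2712] yaw 7.43 F [ 0.5 -0.3 -1.6] open 0.0241 grip 40.1
slide [0.0038, -0.0006, 0.0922] spin -0.07 rows 2.2
10 lane blue
25 lane blue
40 lane blue
55 lane blue
70 lane blue
85 lane blue
100 lane blue 279 362 320.5
115 lane 274 366 320.0 blue 265 376 320.5
130 lane 276 365 320.5 blue 265 375 320.0
145 lane 277 364 320.5 blue 267 374 320.5
160 lane 267 363 315.0 blue 268 372 320.0
175 lane 279 361 320.0 blue 270 371 320.5
190 lane 270 370 320.0 blue 271 369 320.0
205 lane blue 273 368 320.5
220 lane 376 376 376.0 blue 267 375 321.0
235 lane 299 343 321.0 blue 261 380 320.5
250 lane 275 383 329.0 blue 260 382 321.0
265 lane 269 372 320.5 blue
```

Aligned (lane 320.3, puck 320.8). Lowering.

arm_command(
  increments=[
    {"slide": [0.002, 0, 0.04], "spin": 0, "gripper": -1},
    {"slide": [0.002, 0, 0.065], "spin": 0, "gripper": -1},
    {"slide": [0.002, 0, 0.08], "spin": 0, "gripper": -1},
    {"slide": [0.002, 0, 0.087], "spin": 0, "gripper": -1},
    {"slide": [0.002, 0, 0.091], "spin": 0, "gripper": -1},
    {"slide": [0.001, 0, 0.094], "spin": 0, "gripper": -1},
    {"slide": [0, 0, 0.096], "spin": 0, "gripper": -1},
    {"slide": [0, 0, 0.096], "spin": 0, "gripper": -1},
  ],
)

```text
t: 19.53
tool_pos: [0.5622, 0.3073, 0.1768]
tool_rot: [-3.134, -0.205, -0.003]
contact_force: [-0.1, 0.3, -1.3]
opening: 0.0239
grip_force: 40.3
```

arm_command(
  increments=[
    {"slide": [0, 0, 0.003], "spin": 0, "gripper": -1},
    {"slide": [-0.001, 0, 0.005], "spin": 0, "gripper": -1},
    {"slide": [-0.001, 0, 0.005], "spin": 0, "gripper": -1},
  ],
)

```text
t: 19.78
tool_pos: [0.5611, 0.3076, 0.1747]
tool_rot: [-3.134, -0.206, -0.002]
contact_force: [-7.1, -2.3, 13.1]
opening: 0.0239
grip_force: 41.5
```

arm_command(
  increments=[
    {"slide": [0, 0, 0], "spin": 0, "gripper": 1},
    {"slide": [0, 0, 0], "spin": 0, "gripper": 1},
    {"slide": [0, 0, 0], "spin": 0, "gripper": 1},
    {"slide": [0, 0, 0], "spin": 0, "gripper": 1},
    {"slide": [0, 0, -0.03], "spin": 0, "gripper": 1},
    {"slide": [0, 0, -0.07], "spin": 0, "gripper": 1},
    {"slide": [0, 0, -0.1], "spin": 0, "gripper": 1},
    {"slide": [0, 0, -0.1], "spin": 0, "gripper": 1},
  ],
)

```text
t: 20.45
tool_pos: [0.5636, 0.3082, 0.2793]
tool_rot: [-3.13, -0.205, -0.021]
contact_force: [0.3, -0.2, 1.1]
opening: 0.0852
grip_force: 0.0
```

arm_command(
  increments=[
    {"slide": [0, 0.2, -0.03], "spin": 0, "gripper": 1},
    {"slide": [0, 0.2, -0.03], "spin": 0, "gripper": 1},
    {"slide": [0, 0.2, -0.03], "spin": 0, "gripper": 1},
    {"slide": [0, 0.2, -0.03], "spin": 0, "gripper": 1},
    {"slide": [0, 0.2, -0.03], "spin": 0, "gripper": 1},
    {"slide": [0, 0.2, -0.03], "spin": 0, "gripper": 1},
    {"slide": [0, 0.2, -0.03], "spin": 0, "gripper": 1},
    {"slide": [0, 0.2, -0.03], "spin": 0, "gripper": 1},
  ],
)

```text
t: 21.12
tool_pos: [0.5865, 0.109, 0.2998]
tool_rot: [-3.134, -0.205, 0.001]
contact_force: [-0.6, -0.1, 0.0]
opening: 0.0856
grip_force: 0.0
```

```bash
python3 - <<'E'
from h import *
a=cam("side")["frame"];b=cam("top")["frame"]
cv2.imwrite("pics/s4.png",np.vstack([np.hstack([cv2.resize(a[60:180,150:310],(400,300)),cv2.resize(a[280:400,290:450],(400,300))]),np.hstack([cv2.resize(b[150:270,100:260],(400,300)),cv2.resize(b[160:280,400:560],(400,300))])])[:,:,::-1])
E
```

```text
(no output)
```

View pics/s4.png

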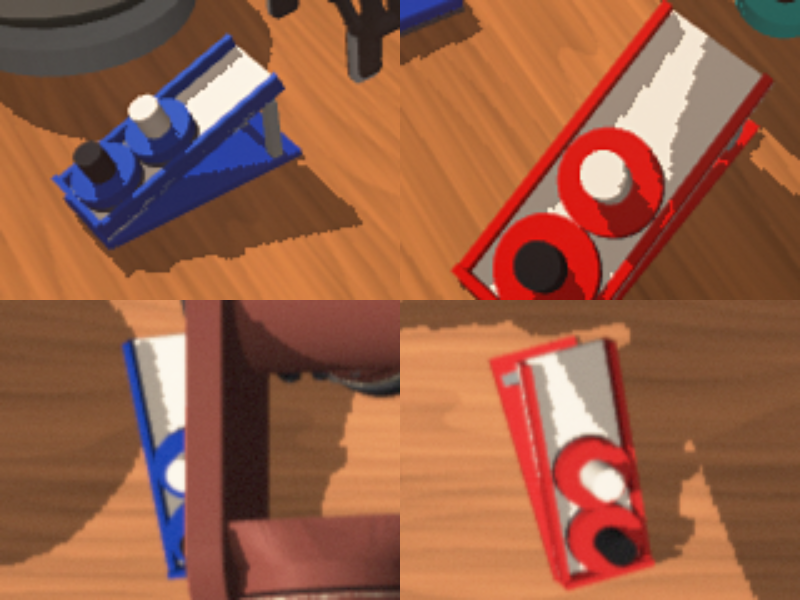

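In both chutes the black hub is at the stop and the white hub lies behind it, hub up. Blue hubs are at (95,160) and (148,115), red at (540,265) and (603,175), and the discs meet. The arm is clear.

```bash
python3 -c "
from station import order
print(order.finish_job())"
```

```text
the job is handed in; nothing more can be done
None
```

The job is handed in at about 21 s on the robot clock: all four pucks are in their matching chutes, hub up, coarse against the stop and fine behind it, with the pads untouched; the final pictures show the red pucks touching, while a rail partly hides the blue pair's contact.

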